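# Build a two-tier kiln load: props, upper batt, dish mould

## Task

Build up the kiln load on the base batt: first stand the two tall props upright on its two pencilled squares, one on each; then lay the upper batt flat across both of them, centred over the base batt and lengthwise with it; last, set the dish mould upright on the middle of the upper batt. Leave the two short props where they are.

Things in the scene. Friction and masses are not known exactly. Their poses are not given: they have to be found in the camera images.
- base_batt: base batt: buff ceramic kiln slab lying on the table, 170 x 100 x 14 mm, fixed in place. Origin: centre of its underside; x along its 170 mm length, y across, z up; its top is at z = 14 mm. Two 36 mm squares are pencilled on its top, their centres on the long centre line at x = +50 and x = -50 mm.
- tall_prop_a: tall square kiln prop of sand-coloured ceramic with a small dark bore mark on top, 28 x 28 mm, 60 mm tall, standing on end, loose, about 78 g. Origin: centre of its underside; z up, x and y square to its faces. The two tall props are alike.
- tall_prop_b: tall square kiln prop of sand-coloured ceramic with a small dark bore mark on top, 28 x 28 mm, 60 mm tall, standing on end, loose, about 78 g. Origin: centre of its underside; z up, x and y square to its faces. The two tall props are alike.
- short_prop_a: short square kiln prop of sand-coloured ceramic with a small dark bore mark on top, 28 x 28 mm, 35 mm tall, standing on end, loose, about 45 g. Origin: centre of its underside; z up, x and y square to its faces. The two short props are alike. Not needed.
- short_prop_b: short square kiln prop of sand-coloured ceramic with a small dark bore mark on top, 28 x 28 mm, 35 mm tall, standing on end, loose, about 45 g. Origin: centre of its underside; z up, x and y square to its faces. The two short props are alike. Not needed.
- upper_batt: upper batt: loose flat brown-grey ceramic kiln slab, 150 x 50 x 16 mm, about 250 g, lying flat on the table. Origin: centre of its underside; x along its 150 mm length, y across the 50 mm, z up. It can be gripped across the 50 mm at its middle.
- dish_mould: dish mould: small round open terracotta dish, 52 mm across its straight upper wall, 40 mm across the foot, 34 mm tall, about 80 g, loose, hollow side up. Origin: centre of its underside; z up. The outside is straight from 8 mm up to the rim and can be gripped across its 52 mm.
There are look-alikes about, which are no part of the job. Leave any red look-alike of the tall_prop_a alone.

How it is judged:
By the outcome, as a careful person would: the job done as asked, in the order asked, and still so for the second after the job is handed in, with the robot touching nothing.
It also fails if it takes over 131 s, if anything falls off the work surface, if the arm or the gripper's body presses on something with over 40 N, if the wrist force passes 120 N, or if a joint passes its speed limit or range.

## Robot

A 6-joint arm with a two-finger parallel gripper is mounted at the origin on a cart in front of the work surface, level with it; the furniture and walls round the work are solid. World frame = base frame: x ahead of the robot, y to its left, z up, the work surface at z = 0. Lengths are in m, angles in rad, forces in N, time in s.
With the tool pointing down it reaches from about 0.35 to 0.95 m from the base axis. Payload 17.4 kg.
Tool frame: the origin (TCP) lies at the very end of the fingers, on their centre line; the grasp point (between the pads) lies 19 mm behind it; z points along the fingers, y is the direction in which the jaws open and shut (so a half turn about z gives the same grasp; the last joint's range is limited). The gripper opens to 93 mm and grips with 3 to 60 N. Pads are 15 mm wide; open, the fingers measure 128 mm over their backs; the gripper's body (75 mm by 188 mm) begins 65 mm behind the grasp point.
Start: joints at [-0.038, 0.116, 1.442, -0, 1.584, -0.038], TCP at [0.675, -0, 0.219] pointing down, gripper open.
Joint ranges: [-2.83, 2.83], [-0.83, 2.19], [0.07, 2.5], [-1.14, 4.28], [0.01, 3], [-2.97, 2.97]. Speed limits (rad/s): [1.89, 1.89, 2.22, 3.14, 3.14, 3.14].

## Interface

Orientations are given as a 3x3 rotation matrix whose columns are the frame's x, y, z axes.
In Python, from workcell import env, cams gives the robot as it stands. The module is installed in compiled form; this text tells all that it offers.
- The arm moves only by the tool send_rows, never from a script. Its argument "plan" is one flat list of numbers, 5 for each row, row after row: the shift along the tool's x, y, z in m, then the turn about the tool's z in rad, then the opening, from 0 (shut) to 1 (fully open). A call has 1 to 12 rows; each row shifts and turns the commanded pose from where the row before left it, along the tool's axes as they then stand; what a row does not reach is not made up. A row lasts 1/8 s, in which the tool goes at most 62.5 mm and 10.7 degrees, less where a joint would pass 70% of its speed; a pose out of reach is approached as far as the arm can. A call with a gripper value outside its range is refused whole. The fingers move at their own pace and stop on an object; the grip force is fixed at half the most. Time passes only in rows, so rows that do not move let the fingers close. It gives the time, the measured TCP pose, the force and the opening at its end, in the units of the state.
- env.read_state(): the state, without advancing time (a new reading comes with each control period).
- cams.read_camera(name): name is "scene" or "side" or "wrist"; returns a dict with "color" (420x560x3 uint8, blue, green, red), "range_z" (420x560 float32, m along the optical axis (not along the pixel's ray), 0 where there is no reading), "mtx" (3x3 intrinsics, pixels), "xyz" and "rotation" of the camera in the world; the wrist camera has in their place "T_tool_cam" (4x4, takes a point from camera to tool coordinates, whose origin is the TCP and whose axes are the flange's). Camera axes: x right, y up, looking along -z (the intrinsics and any distortion apply to the point x, -y, -z); pixel columns grow to the right and rows downward; lengths in m; the calibration is good to about 2 mm. A picture is of the moment at which its call begins: read the wrist's pose just before it.
- env.hand_in(): hands the job in, once; it reports no verdict.
The state is a dict: "time_s": time; "joint_positions": joint angles; "joint_velocities": joint speeds; "joint_efforts": joint torques, N m; "ee_pos": TCP position; "eef_rot": TCP orientation; "force": force on the tool from outside, world axes, zero at the start; "torque": the same for the moment, N m; "gripper_width": opening from 0.0 (shut) to 1.0 (fully open).
Only numpy, scipy, OpenCV 4.12 (cv2) and the standard library are available. Lean on these libraries where they do the work, as an engineer would, in place of code of your own. Each camera call takes 0.05 s, during which the arm holds its last target.

## Working session

There is one attempt and no reset: what is moved stays moved. The work goes in short steps, Python scripts to look and compute and a tool call to move; the robot and the scene stay as the last step left them, time stands still between calls to the robot, and variables do not carry over. Pictures are saved under pics/ and viewed, and the job is handed in when it is done.

Besides the shell and the picture viewer there is one more tool, called after "Call:" as name(argument=value, ...) on one line, values as JSON. send_rows: Moves the arm, as the interface text tells. Its arguments: {"type":"object","properties":{"plan":{"type":"array","items":{"type":"number"}}},"required":["plan"]}

```bash
mkdir -p pics
cat > h.py <<'E'
import numpy as np, cv2
from workcell import env, cams
def grab(name):
    s=env.read_state(); c=cams.read_camera(name)
    if name=='wrist':
        T=np.eye(4);T[:3,:3]=np.array(s['eef_rot']).reshape(3,3);T[:3,3]=s['ee_pos']
        M=T@np.array(c['T_tool_cam']); c['R'],c['t']=M[:3,:3],M[:3,3]
    else: c['R'],c['t']=np.array(c['rotation']).reshape(3,3),np.array(c['xyz'])
    return s,c
def cloud(c):
    K=np.array(c['mtx']);d=c['range_z'];h,w=d.shape
    u,v=np.meshgrid(np.arange(w),np.arange(h))
    P=np.stack([(u-K[0,2])/K[0,0]*d,-(v-K[1,2])/K[1,1]*d,-d],-1)
    W=P@c['R'].T+c['t']; W[d==0]=np.nan
    return W
def plane(c,uv,z):
    K=np.array(c['mtx']);uv=np.atleast_2d(np.array(uv,float))
    r=np.stack([(uv[:,0]-K[0,2])/K[0,0],-(uv[:,1]-K[1,2])/K[1,1],-np.ones(len(uv))],-1)@c['R'].T
    return c['t']+r*((z-c['t'][2])/r[:,2])[:,None]
E
python3 - <<'E'
from h import *
for n in ['scene','side','wrist']:
    s,c=grab(n); cv2.imwrite(f'pics/{n}0.png',c['color']); np.savez(n+'0.npz',**{k:c[k] for k in('color','range_z','mtx','R','t')})
    print(n,[k for k in c],c['t'],c['mtx'])
print(s)
E
```

```text
scene ['color', 'range_z', 'mtx', 'xyz', 'rotation', 'R', 't'] [-0.35779485 -0.5379118   0.87297605] [[469.55353557   0.         281.22733051]
 [  0.         469.55353557 202.1416328 ]
 [  0.           0.           1.        ]]
side ['color', 'range_z', 'mtx', 'xyz', 'rotation', 'R', 't'] [ 0.01247135 -0.84661337  1.36824652] [[513.53995284   0.         278.78807041]
 [  0.         513.53995284 209.86738619]
 [  0.           0.           1.        ]]
wrist ['color', 'range_z', 'mtx', 'T_tool_cam', 'R', 't'] [0.67387242 0.08213811 0.38306229] [[368.78806265   0.         279.86986424]
 [  0.         368.78806265 210.09628771]
 [  0.           0.           1.        ]]
{'time_s': 0.1, 'joint_positions': array([-3.77896843e-02,  1.16444148e-01,  1.44217327e+00, -4.11316567e-05,
        1.58400203e+00, -3.77840138e-02]), 'joint_velocities': array([ 0.00080408, -0.00115316, -0.00056958,  0.0005425 , -0.00059785,
       -0.00012619]), 'joint_efforts': array([ 3.09313356e-03, -7.22894382e+01, -6.23865938e+01,  7.81798759e-02,
        2.28431396e-02, -1.37065126e-04]), 'ee_pos': array([ 6.74824860e-01, -7.79013067e-06,  2.17990519e-01]), 'eef_rot': array([[ 6.19131450e-06,  9.99999472e-01, -1.02761209e-03],
       [ 1.00000000e+00, -6.19368726e-06, -2.30582222e-06],
       [-2.31218571e-06, -1.02761207e-03, -9.99999472e-01]]), 'force': array([-0.3466775 , -1.10117828, -0.43408215]), 'torque': array([-0.02184072,  0.01766096,  0.00958245]), 'gripper_width': 1.0012826392925323}
```

View pics/scene0.png

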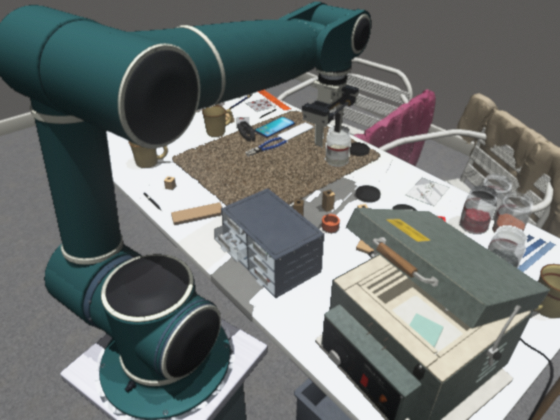

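View pics/side0.png

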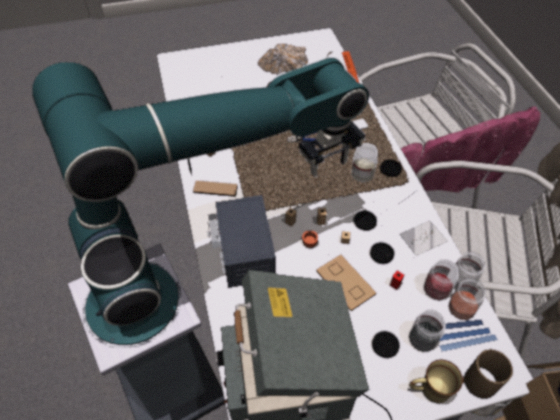

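View pics/wrist0.png

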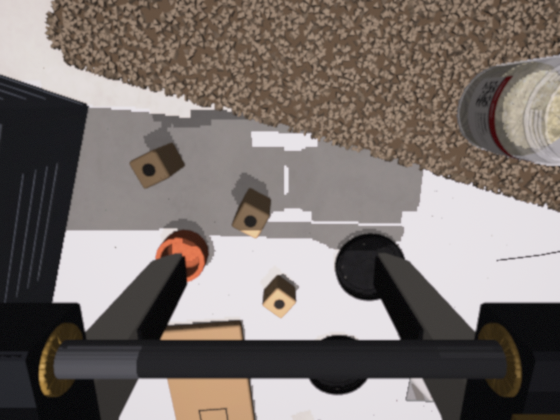

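The pictures give these candidates:
- **Tall props:** wrist (152,168) and (252,218), two props standing in shadow.
- **Short props:** wrist (280,300), and scene (170,183) at the far left.
- **Red look-alike:** side (397,278).
- **Dish:** wrist (182,255), orange.
- **Base batt:** side (346,282), with the pencilled squares.
- **Upper batt:** side (215,188).

I'll measure their heights from depth.

Run:
```python
from h import *
def L(n):
    c=dict(np.load(n+'0.npz'));return c
for n,pts in [('wrist',[(149,169),(250,221),(279,303),(182,240),(205,360),(60,130),(120,250),(500,90),(350,260)]),('side',[(291,214),(322,213),(346,237),(397,278),(346,282),(215,188),(310,239),(245,235),(300,330),(365,155)]),('scene',[(170,182),(195,214),(298,205),(328,198),(331,222),(365,247)])]:
    c=L(n);W=cloud(c)
    for u,v in pts: print(n,(u,v),np.round(W[v,u],3),'max z near',np.round(np.nanmax(W[v-6:v+7,u-6:u+7,2]),3))
c=L('side');cv2.imwrite('pics/side_crop.png',cv2.resize(c['color'][160:320,180:440],None,fx=3,fy=3,interpolation=2))
c=L('wrist');cv2.imwrite('pics/wrist_crop.png',cv2.resize(c['color'][90:330,60:340],None,fx=2.5,fy=2.5,interpolation=2))
```

```text
wrist (149, 169) [0.557 0.021 0.058] max z near 0.061
wrist (250, 221) [ 0.646 -0.027  0.06 ] max z near 0.061
wrist (279, 303) [ 0.672 -0.128  0.034] max z near 0.036
wrist (182, 240) [ 0.574 -0.056  0.034] max z near 0.035
wrist (205, 360) [0.658 0.03  0.319] max z near 0.32
wrist (60, 130) [0.477 0.054 0.047] max z near 0.057
wrist (120, 250) [ 0.493 -0.082 -0.001] max z near 0.001
wrist (500, 90) [0.845 0.088 0.08 ] max z near 0.09
wrist (350, 260) [ 0.752 -0.094  0.001] max z near 0.003
side (291, 214) [0.555 0.008 0.063] max z near 0.068
side (322, 213) [ 0.642 -0.04   0.066] max z near 0.067
side (346, 237) [ 0.671 -0.139  0.035] max z near 0.041
side (397, 278) [ 0.704 -0.349  0.061] max z near 0.066
side (346, 282) [ 0.586 -0.266  0.015] max z near 0.255
side (215, 188) [0.403 0.266 0.019] max z near 0.024
side (310, 239) [ 0.579 -0.073  0.007] max z near 0.043
side (245, 235) [ 0.369 -0.034  0.128] max z near 0.139
side (300, 330) [ 0.303 -0.443  0.309] max z near 0.324
side (365, 155) [0.913 0.101 0.069] max z near 0.134
scene (170, 182) [0.451 0.429 0.034] max z near 0.039
scene (195, 214) [0.388 0.269 0.018] max z near 0.021
scene (298, 205) [0.543 0.013 0.062] max z near 0.135
scene (328, 198) [ 0.635 -0.033  0.05 ] max z near 0.064
scene (331, 222) [ 0.589 -0.072  0.008] max z near 0.039
scene (365, 247) [ 0.542 -0.202  0.013] max z near 0.333
```

View pics/side_crop.png

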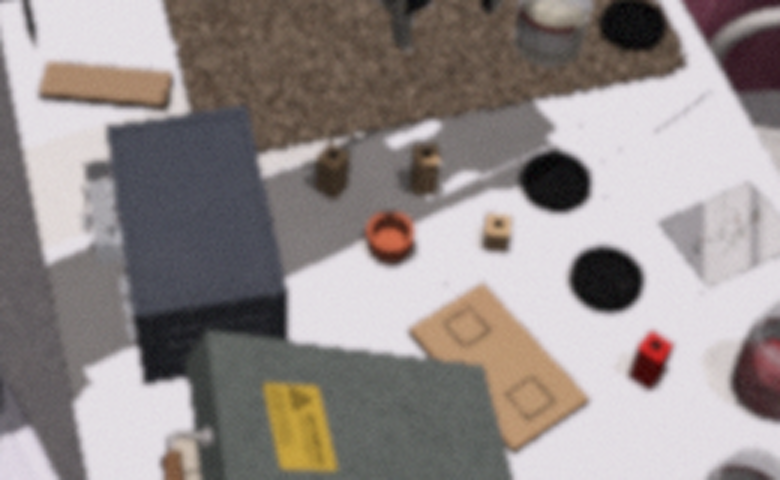

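View pics/wrist_crop.png

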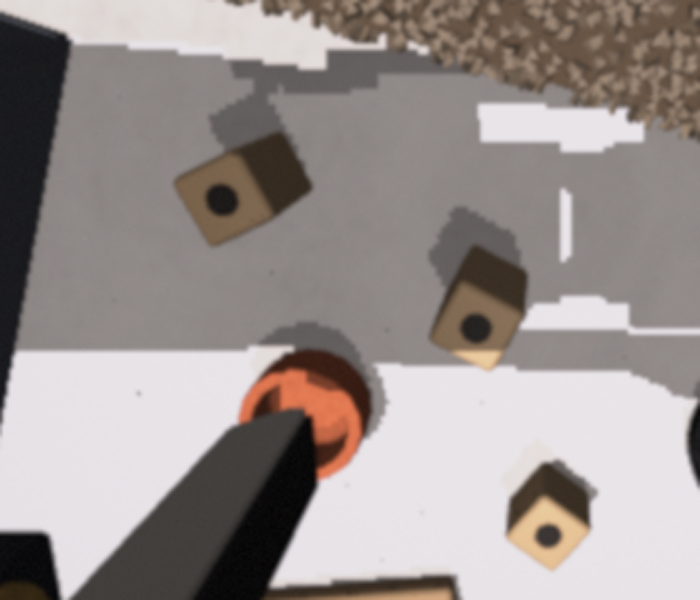

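Tops at z≈0.06 confirm the two tall props at wrist (149,169) and (250,221). The prop at (279,303) is short at 0.035, and the red one at side (397,278) stays untouched. Next I'll measure the tops and the kiln obstacle.

Run:
```python
from h import *
L=lambda n:dict(np.load(n+'0.npz'))
c=L('wrist');W=cloud(c)
for nm,(u,v) in dict(pa=(149,169),pb=(250,221),sh=(279,303)).items():
    z0=W[v,u,2]
    m=(abs(W[...,2]-z0)<.006)&(np.hypot(W[...,0]-W[v,u,0],W[...,1]-W[v,u,1])<.035)
    P=W[m]; r=cv2.minAreaRect((P[:,:2]*1000).astype(np.float32));print(nm,m.sum(),r,np.median(P[:,2]))
# kiln map from scene+side
pts=[]
for n in('scene','side','wrist'):
    pts.append(cloud(L(n)).reshape(-1,3))
P=np.vstack(pts);P=P[np.isfinite(P).all(1)]
H={}
for y in np.arange(.44,-.5,-.03):
    row=''
    for x in np.arange(.25,.95,.03):
        m=(abs(P[:,0]-x)<.015)&(abs(P[:,1]-y)<.015)
        row+='%4d'%(np.percentile(P[m,2],95)*1000) if m.sum()>2 else '   .'
    print('%.2f'%y,row)
print('     ',''.join('%4d'%(x*1000) for x in np.arange(.25,.95,.03)))
```

```text
pa 1010 ((556.5966186523438, 20.723350524902344), (28.034791946411133, 27.656253814697266), 25.68062973022461) 0.05892240127919285
pb 864 ((645.3988647460938, -27.279457092285156), (27.79861831665039, 27.968929290771484), 60.72121047973633) 0.05886870946463643
sh 635 ((672.0134887695312, -129.2986297607422), (28.17388343811035, 28.27805519104004), 50.47339630126953) 0.03372526809833959
0.44 -734-730-736   4  13   5  14  37   7   3  12  13  13  12  13  13  13  13  12  30  31  33  23  12
0.41 -735-737  -5   4  12   4   5   5   4   4  13  13  12  12  13  13  13  12  13  30  33  30  22  21
0.38 -735-734   2   5   9   4   5   4   4  12  14  14  13  14  15  14  14  15  14  31  28  22  22  22
0.35 -733-731   3   5   7   4   5   4   5  13  13  15  14  13  14  14  22  25  25  25  20  22  21  21
0.32 -734-732   3  19  20  16   4   4   5  14  13  14  12  13  14  13  18  25  26  25  24  24  20  16
0.29 -732   0   5  18  20  19  19   6   9  15  14  13  14  14  15  14  15  14  14  27  24  25  17  18
0.26 -733   2   4   4  17  19  21  19  13  14  14  14  13  14  14  14  15  12  12  12  13  12  12  
[... 1972 characters left out ...]
20 307 295 280 264   .   .  18  18  18  17   4  62  62   4   4   3   4   3   3   4
-0.37  357 344 330 315 301 289 276 262   .   5   4   4   6   6   5  54   4   4 101 117  84   3   1   3
-0.40  352 339 324 310 297 284 270 258   .   3   5   4   5   5   5   4   3  95 117 119 116 120 119 110
-0.43  347 332 319 305 291 279 264 254   .   5   5   8   4   4   4   4   5  89 117 118 119 120 121 117
-0.46  341 327 314 300 286 273 261   .   4   5  17  19  16   5   5   5   4   3 104 117 116 118 119 114
-0.49  337 323 308 294 281 269 256   .   4  12  19  19  16 116 120 115   .   6 114 119 121 113   .   .
       250 280 310 340 370 400 430 460 490 520 550 580 610 640 670 700 730 760 790 820 850 880 910 940
```

Call:
send_rows(plan=[0,-0.02,-0.03,0,1,-0.05,-0.01,-0.03,0,1,-0.06,0,-0.02,0,1,-0.06,0,0,0,1,-0.06,0,0,0,1,-0.06,0,0,0,1,-0.06,0,0,0,1,0,0,0,0,1,0,0,0,0,1])

```text
time_s: 1.27
ee_pos: [0.645, -0.3492, 0.298]
eef_rot: [[0.0, 1.0, -0.0], [1.0, -0.0, 0.001], [0.001, -0.0, -1.0]]
force: [-0.7, 0.4, -0.2]
gripper_width: 1.001
```

Run:
```python
from h import *
s,c=grab('wrist'); cv2.imwrite('pics/w1.png',c['color']); np.savez('w1.npz',**{k:c[k] for k in('color','range_z','mtx','R','t')})
print(s['time_s'],s['ee_pos'],s['eef_rot'])
```

```text
1.275 [ 0.64497498 -0.34915073  0.29800006] [[ 3.37159078e-04  9.99999841e-01 -4.51570658e-04]
 [ 9.99999783e-01 -3.36903654e-04  5.65591217e-04]
 [ 5.65438992e-04 -4.51761254e-04 -9.99999738e-01]]
```

View pics/w1.png

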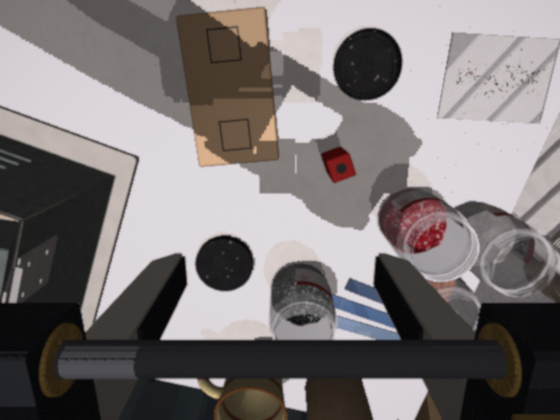

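Base batt seen whole, with corners near (178,15), (265,8), (279,159) and (200,166) and squares near (224,44) and (235,135). The red prop is at (339,166).

Run:
```python
from h import *
c=dict(np.load('w1.npz'));hsv=cv2.cvtColor(c['color'],cv2.COLOR_BGR2HSV)
W=cloud(c);print(W[90,220],W[200,240])
m=((hsv[...,0]<25)&(hsv[...,1]>70)).astype(np.uint8)
m=cv2.morphologyEx(m,cv2.MORPH_CLOSE,np.ones((5,5)))
roi=np.zeros_like(m);roi[0:175,165:290]=1;m*=roi
cn=max(cv2.findContours(m,0,1)[0],key=cv2.contourArea)
xy=plane(c,cn[:,0],0.014)[:,:2]*1000
r=cv2.minAreaRect(xy.astype(np.float32));print('batt',r)
# squares: dark lines
g=cv2.cvtColor(c['color'],cv2.COLOR_BGR2GRAY)
bh=cv2.morphologyEx(g,cv2.MORPH_BLACKHAT,np.ones((7,7)))
for (a,b,x0,x1) in [(22,68,200,248),(112,158,213,257)]:
    q=np.zeros_like(g);q[a:b,x0:x1]=(bh[a:b,x0:x1]>14)
    n,lab,st,ce=cv2.connectedComponentsWithStats(q,connectivity=8)
    i=1+np.argmax(st[1:,4]);v,u=np.nonzero(lab==i)
    p=plane(c,np.c_[u,v],0.014)[:,:2]*1000
    print('sq',st[i],cv2.minAreaRect(p.astype(np.float32)))
cv2.imwrite('pics/w1m.png',cv2.resize(np.hstack([c['color'][0:180,160:300],cv2.merge([m[0:180,160:300]*200]*3),cv2.merge([(bh[0:180,160:300]>14).astype(np.uint8)*255]*3)]),None,fx=1.8,fy=1.8))
```

```text
[ 0.57408487 -0.25850926  0.01341502] [ 5.91524846e-01 -3.94431664e-01  1.83310396e-04]
batt ((585.7261962890625, -259.5994567871094), (98.11174774169922, 166.71678161621094), 5.025049686431885)
sq [206  27  36  37 200] ((580.5640258789062, -210.18325805664062), (35.97693634033203, 36.07097625732422), 4.798748970031738)
sq [218 118  34  34 295] ((589.517822265625, -309.50628662109375), (36.94153594970703, 37.12709045410156), 5.125650882720947)
```

View pics/w1m.png

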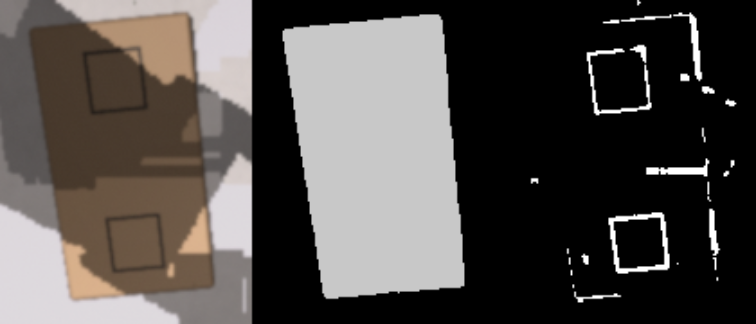

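Run:
```python
from h import *
c0=dict(np.load('wrist0.npz'));c1=dict(np.load('w1.npz'))
ps=[cloud(dict(np.load(n+'0.npz'))).reshape(-1,3) for n in('wrist','side','scene')]+[cloud(c1).reshape(-1,3)]
for i,P in enumerate(ps):
    P=P[np.isfinite(P).all(1)]
    print(i,'box',[(round(y,2),round(P[m,0].max(),3)) for y in np.arange(-.15,.16,.02) if (m:=(abs(P[:,1]-y)<.01)&(P[:,2]>.1)&(P[:,2]<.15)&(P[:,0]<.52)).any()])
    print(i,'kiln',[(round(y,2),round(P[m,0].max(),3),round(P[m,2][P[m,0].argmax()],2)) for y in np.arange(-.45,-.24,.02) if (m:=(abs(P[:,1]-y)<.01)&(P[:,2]>.08)&(P[:,2]<.4)&(P[:,0]<.53)).any()])
W=cloud(c0)
print(plane(c0,[(86,103),(65,300)],.134))
for cx,cy,yaw in[(.5566,.0207,25.7),(.5566,.0207,-64.3),(.5895,-.3095,5.1)]:
    print(np.round(cv2.boxPoints(((cx*1e3,cy*1e3),(188,75),yaw))))
```

```text
0 box [(np.float64(-0.07), np.float64(0.437)), (np.float64(-0.05), np.float64(0.444)), (np.float64(-0.03), np.float64(0.451)), (np.float64(-0.01), np.float64(0.458)), (np.float64(0.01), np.float64(0.465)), (np.float64(0.03), np.float64(0.472)), (np.float64(0.05), np.float64(0.479)), (np.float64(0.07), np.float64(0.483))]
0 kiln []
1 box [(np.float64(-0.15), np.float64(0.41)), (np.float64(-0.13), np.float64(0.419)), (np.float64(-0.11), np.float64(0.423)), (np.float64(-0.09), np.float64(0.431)), (np.float64(-0.07), np.float64(0.436)), (np.float64(-0.05), np.float64(0.443)), (np.float64(-0.03), np.float64(0.453)), (np.float64(-0.01), np.float64(0.459)), (np.float64(0.01), np.float64(0.465)), (np.float64(0.03), np.float64(0.471)), (np.float64(0.05), np.float64(0.478)), (np.float64(0.07), np.float64(0.483)), (np.float64(0.09), np.float64(0.476)), (np.float64(0.11), np.float64(0.412)), (np.float64(0.13), np.float64(0.352)), (np.float64(0.15), np.float64(0.093))]
1 kiln [(np.float64(-0.45), np.float64(0.445), np.float64(0.25)), (np.float64(-0.43), np.float64(0.45), np.float64(0.25)), (np.fl
[... 1705 characters left out ...]
at64(-0.45), np.float64(0.42), np.float64(0.17)), (np.float64(-0.43), np.float64(0.438), np.float64(0.21)), (np.float64(-0.41), np.float64(0.455), np.float64(0.24)), (np.float64(-0.39), np.float64(0.464), np.float64(0.25)), (np.float64(-0.37), np.float64(0.472), np.float64(0.25)), (np.float64(-0.35), np.float64(0.473), np.float64(0.25)), (np.float64(-0.33), np.float64(0.419), np.float64(0.13)), (np.float64(-0.31), np.float64(0.37), np.float64(0.09))]
[[ 0.54764094  0.07875057  0.134     ]
 [ 0.50933381 -0.06573438  0.134     ]]
[[456.  14.]
 [488. -54.]
 [658.  28.]
 [625.  95.]]
[[550. 122.]
 [482.  89.]
 [564. -80.]
 [631. -48.]]
[[ 493. -281.]
 [ 499. -355.]
 [ 686. -338.]
 [ 680. -264.]]
```

Call:
send_rows(plan=[0.05,-0.01,0,0,0.6,0.06,-0.015,0,0,0.6,0.06,-0.015,0,0,0.6,0.06,-0.015,0,0,0.6,0.06,-0.015,0,0,0.6,0.05,-0.013,0,0,0.6,0.032,0,0,0,0.6,0,0,0,0,0.6])

```text
time_s: 2.33
ee_pos: [0.5613, 0.0256, 0.299]
eef_rot: [[-0.004, 1.0, 0.001], [1.0, 0.004, 0.0], [0.0, 0.001, -1.0]]
force: [0.2, -0.9, 0.2]
gripper_width: 0.599
```

Call:
send_rows(plan=[0,0,-0.04,0.16,0.6,0,0,0,0.16,0.6,0,0,0,0.16,0.6,0,0,0,0.16,0.6,0,0,0,0.16,0.6,0,0,0,0.16,0.6,0,0,0,0.162,0.6,0,0,0,0,0.6,0,0,0,0,0.6])

```text
time_s: 3.45
ee_pos: [0.5619, 0.0226, 0.3385]
eef_rot: [[0.899, 0.437, 0.0], [0.437, -0.899, -0.0], [0.0, 0.0, -1.0]]
force: [-0.2, 0.1, 0.7]
gripper_width: 0.599
```

Run:
```python
from h import *
s,c=grab('wrist'); cv2.imwrite('pics/w2.png',c['color']); np.savez('w2.npz',**{k:c[k] for k in('color','range_z','mtx','R','t')})
print(s['time_s'],s['ee_pos'],s['eef_rot'],s['joint_positions'],s['gripper_width'])
W=cloud(c)
for nm,x,y,z0 in [('pa',.5566,.0207,.059),('pb',.6454,-.0273,.059)]:
    m=(abs(W[...,2]-z0)<.006)&(np.hypot(W[...,0]-x,W[...,1]-y)<.035)
    if m.sum()>50:
        r=cv2.minAreaRect((W[m][:,:2]*1000).astype(np.float32));print(nm,m.sum(),r,np.median(W[m][:,2]))
hsv=cv2.cvtColor(c['color'],cv2.COLOR_BGR2HSV)
m=(hsv[...,0]<12)&(hsv[...,1]>130)&(abs(W[...,2]-.033)<.004)
r=cv2.minEnclosingCircle((W[m][:,:2]*1000).astype(np.float32));print('dish',m.sum(),r)
```

```text
3.45 [0.56189552 0.0226343  0.33849909] [[ 8.99276458e-01  4.37380636e-01  1.77206891e-04]
 [ 4.37380648e-01 -8.99276469e-01 -3.63748285e-05]
 [ 1.43448342e-04  1.10217892e-04 -9.99999984e-01]] [-5.08151908e-03 -1.35441729e-01  1.49933215e+00 -3.62456372e-05
  1.77752484e+00  1.11302350e+00] 0.5993848730048099
pa 520 ((556.2921752929688, 21.045913696289062), (27.53493881225586, 27.164142608642578), 25.648775100708008) 0.059077065258472033
pb 583 ((644.8480834960938, -26.769145965576172), (28.252300262451172, 27.880308151245117), 60.36198806762695) 0.058970501859607505
dish 418 ((569.1766357421875, -77.95257568359375), 25.192821502685547)
```

View pics/w2.png

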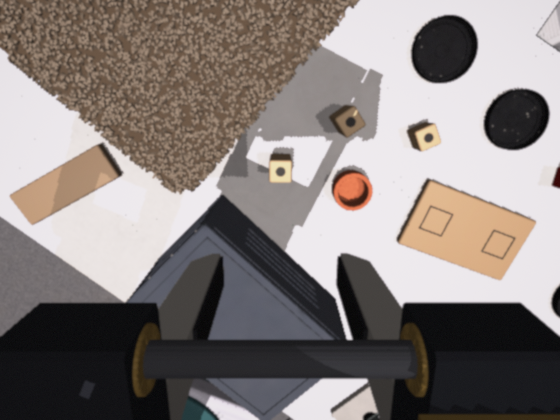

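View: pa at (281,171), pb (349,122), dish (352,190), upper batt (65,184), short prop (426,137). Both tall-prop fixes repeat to within 1 mm. Descending on pa.

Call:
send_rows(plan=[0,0,0.06,0,0.6,0,0,0.06,0,0.6,0,0,0.06,0,0.6,0,0,0.05,0,0.6,0,0,0.03,0,0.6,0,0,0.03,0,0.6,0,0,0.02,0,0.6,0,0,0.006,0,0.6,0,0,0,0,0.6])

```text
time_s: 4.62
ee_pos: [0.5623, 0.0227, 0.0229]
eef_rot: [[0.901, 0.434, 0.0], [0.434, -0.901, -0.0], [0.0, 0.0, -1.0]]
force: [-0.1, -0.8, -0.3]
gripper_width: 0.599
```

Call:
send_rows(plan=[0,0,0,0,0,0,0,0,0,0,0,0,0,0,0,0,0,0,0,0,0,0,0,0,0,0,0,0,0,0])

```text
time_s: 5.38
ee_pos: [0.5622, 0.0227, 0.0228]
eef_rot: [[0.901, 0.434, 0.0], [0.434, -0.901, 0.0], [0.0, 0.0, -1.0]]
force: [-1.3, -0.1, 5.5]
gripper_width: 0.3
```

Call:
send_rows(plan=[0,0,-0.03,0,0,0,0,-0.05,0,0,0,0,-0.04,0,0,-0.019,0.05,0,0,0,-0.02,0.06,0,0,0,-0.02,0.06,0,0,0,-0.02,0.05,0,0,0,0,0,0,0.12,0,0,0,0,0.12,0,0,0,0,0.12,0,0,0,0,0,0,0,0,0,0,0])

```text
time_s: 6.88
ee_pos: [0.586, -0.2082, 0.1422]
eef_rot: [[0.996, 0.091, -0.0], [0.091, -0.996, 0.0], [-0.0, -0.0, -1.0]]
force: [0.4, -1.0, -1.1]
gripper_width: 0.295
```

```bash
cat > st.py <<'E'
from h import *
import sys
tx,ty,yaw=[float(a) for a in sys.argv[1:4]]  # target tcp, yaw of tool y deg
s=env.read_state();R=np.array(s['eef_rot']).reshape(3,3);p=np.array(s['ee_pos'])
cy=np.degrees(np.arctan2(R[1,1],R[0,1]));dy=(yaw-cy+180)%360-180
d=R.T@np.array([tx-p[0],ty-p[1],0])
print('t',s['time_s'],'pos',p.round(4),'yaw %.2f'%cy,'shift',d.round(4),'turn %.4f'%-np.radians(dy),'force',np.round(s['force'],1),'w',round(s['gripper_width'],3),'q6',s['joint_positions'][5].round(2))
E
python3 st.py .5866 -.2097 -84.9
```

```text
t 6.875 pos [ 0.586  -0.2082  0.1422] yaw -84.75 shift [ 0.0004  0.0015 -0.    ] turn 0.0026 force [ 0.4 -1.  -1.1] w 0.295 q6 1.1
```

Call:
send_rows(plan=[0.0005,0.0015,0.04,0.003,0,0,0,0.03,0,0,0,0,0.02,0,0,0,0,0.01,0,0,0,0,0.004,0,0,0,0,0,0,0])

```text
time_s: 7.62
ee_pos: [0.5871, -0.2099, 0.0391]
eef_rot: [[0.996, 0.086, 0.001], [0.086, -0.996, -0.0], [0.001, 0.0, -1.0]]
force: [-0.2, 0.5, -1.3]
gripper_width: 0.303
```

```bash
python3 st.py .5866 -.2097 -84.9
```

```text
t 7.625 pos [ 0.5871 -0.2099  0.0391] yaw -85.07 shift [-0.0004 -0.0002 -0.    ] turn -0.0030 force [-0.2  0.5 -1.3] w 0.303 q6 1.1
```

Call:
send_rows(plan=[0,0,0.001,0,0,0,0,0.001,0,0,0,0,0,0,0])

```text
time_s: 8.0
ee_pos: [0.5869, -0.2099, 0.0368]
eef_rot: [[0.996, 0.086, 0.001], [0.086, -0.996, -0.0], [0.001, 0.0, -1.0]]
force: [0.5, -0.2, 1.1]
gripper_width: 0.305
```

Call:
send_rows(plan=[0,0,0,0,0.55,0,0,0,0,0.55,0,0,0,0,0.55,0,0,0,0,0.55,0,0,-0.02,0,0.55,0,0,-0.04,0,0.55,0,0,-0.06,0,0.55,0,0,-0.06,0,0.55,-0.05,0,-0.04,0,0.55,-0.05,0,0,0,0.55,0,0,0,0,0.55,0,0,0,0,0.55])

```text
time_s: 9.5
ee_pos: [0.4885, -0.2182, 0.2565]
eef_rot: [[0.996, 0.085, 0.001], [0.085, -0.996, -0.0], [0.001, 0.001, -1.0]]
force: [-0.2, -0.4, -0.1]
gripper_width: 0.551
```

```bash
cat > look.py <<'E'
from h import *
import sys
n=sys.argv[1]; s,c=grab('wrist'); cv2.imwrite(f'pics/{n}.png',c['color']); np.savez(n+'.npz',**{k:c[k] for k in('color','range_z','mtx','R','t')})
W=cloud(c)
for a in sys.argv[2:]:
    x,y,z0,r=map(float,a.split(','))
    m=(abs(W[...,2]-z0)<.006)&(np.hypot(W[...,0]-x,W[...,1]-y)<r)
    if m.sum()>30: print(a,m.sum(),cv2.minAreaRect((W[m][:,:2]*1000).astype(np.float32)),np.median(W[m][:,2]).round(4))
    else: print(a,'none')
E
python3 look.py w3 .5806,-.2102,.074,.03; python3 st.py .6454 -.0273 -29.4
```

```text
.5806,-.2102,.074,.03 1017 ((580.119873046875, -209.4317626953125), (27.402145385742188, 28.066986083984375), 4.8864288330078125) 0.073
t 9.55 pos [ 0.4888 -0.2181  0.2559] yaw -85.07 shift [ 1.724e-01 -1.767e-01  1.000e-04] turn -0.9717 force [-0.5  0.1 -0.1] w 0.552 q6 1.02
```

View pics/w3.png

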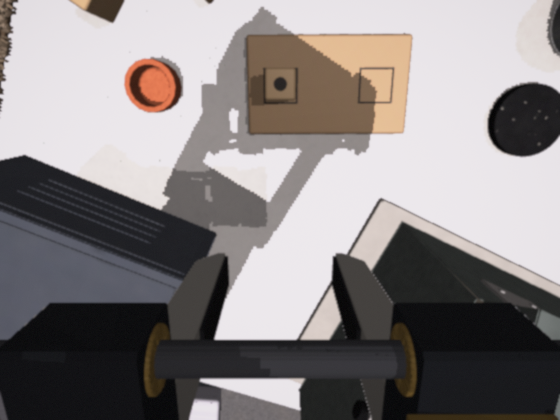

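Prop a stands in the middle of its square, at wrist (280,84), less than 1 mm off. Now pb.

Call:
send_rows(plan=[0.06,-0.01,0,0,0.6,0.05,-0.04,0,0,0.6,0.04,-0.045,0,0,0.6,0.0224,-0.05,0,0,0.6,0,-0.032,0,0,0.6,0,0,0,-0.16,0.6,0,0,0,-0.16,0.6,0,0,0,-0.16,0.6,0,0,0,-0.16,0.6,0,0,0,-0.16,0.6,0,0,0,-0.17,0.6,0,0,0,0,0.6])

```text
time_s: 11.05
ee_pos: [0.6444, -0.0276, 0.2548]
eef_rot: [[0.493, 0.87, -0.001], [0.87, -0.493, 0.0], [-0.0, -0.001, -1.0]]
force: [0.8, -0.3, 0.4]
gripper_width: 0.602
```

```bash
python3 st.py .6451 -.027 -29.5
```

```text
t 11.05 pos [ 0.6444 -0.0276  0.2548] yaw -29.52 shift [ 0.0009  0.0003 -0.    ] turn -0.0004 force [ 0.8 -0.3  0.4] w 0.602 q6 0.43
```

Call:
send_rows(plan=[0.001,0,0.06,0,0.6,0,0,0.06,0,0.6,0,0,0.05,0,0.6,0,0,0.03,0,0.6,0,0,0.02,0,0.6,0,0,0.012,0,0.6,0,0,0,0,0.6,0,0,0,0,0,0,0,0,0,0,0,0,0,0,0,0,0,0,0,0,0,0,0,0,0])

```text
time_s: 12.55
ee_pos: [0.6446, -0.0274, 0.024]
eef_rot: [[0.493, 0.87, 0.001], [0.87, -0.493, -0.0], [0.0, 0.001, -1.0]]
force: [-1.0, -0.5, 5.5]
gripper_width: 0.299
```

```bash
python3 st.py .5895 -.3095 -29.5
```

```text
t 12.55 pos [ 0.6446 -0.0274  0.024 ] yaw -29.51 shift [-0.2727  0.0911 -0.    ] turn -0.0002 force [-1.  -0.5  5.5] w 0.299 q6 0.43
```

Call:
send_rows(plan=[0,0,-0.03,0,0,0,0,-0.05,0,0,0,0,-0.06,0,0,-0.05,0.018,0,0,0,-0.056,0.018,0,0,0,-0.056,0.018,0,0,0,-0.056,0.018,0,0,0,-0.055,0.019,0,0,0,0,0,0,0.16,0,0,0,0,0.16,0,0,0,0,0.16,0,0,0,0,0,0])

```text
time_s: 14.05
ee_pos: [0.5888, -0.3097, 0.1631]
eef_rot: [[0.838, 0.545, -0.001], [0.545, -0.838, 0.0], [-0.0, -0.001, -1.0]]
force: [0.2, -0.5, -1.1]
gripper_width: 0.3
```

Call:
send_rows(plan=[0,0,0,0.16,0,0,0,0,0.16,0,0,0,0,0.167,0,0,0,0,0,0,0,0,0,0,0])

```text
time_s: 14.68
ee_pos: [0.589, -0.3097, 0.1634]
eef_rot: [[0.996, 0.094, -0.0], [0.094, -0.996, 0.0], [-0.0, -0.0, -1.0]]
force: [0.9, 0.5, -0.9]
gripper_width: 0.298
```

```bash
python3 st.py .5895 -.3095 -84.9
```

```text
t 14.675 pos [ 0.589  -0.3097  0.1634] yaw -84.59 shift [ 0.0006 -0.0001 -0.    ] turn 0.0054 force [ 0.9  0.5 -0.9] w 0.298 q6 0.95
```

Call:
send_rows(plan=[0.001,0.0005,0.05,0.005,0,0,0,0.04,0,0,0,0,0.02,0,0,0,0,0.01,0,0,0,0,0.003,0,0,0,0,0.001,0,0,0,0,0.001,0,0,0,0,0,0,0,0,0,0,0,0])

```text
time_s: 15.8
ee_pos: [0.5901, -0.3102, 0.0388]
eef_rot: [[0.996, 0.084, 0.0], [0.084, -0.996, -0.0], [0.0, 0.0, -1.0]]
force: [0.4, -0.9, -0.6]
gripper_width: 0.297
```

Call:
send_rows(plan=[0,0,0.001,0,0,0,0,0,0,0,0,0,0,0,0.55,0,0,0,0,0.55,0,0,0,0,0.55,0,0,-0.02,0,0.55,0,0,-0.05,0,0.55,0,0,-0.06,0,0.55,0,-0.03,-0.06,0,0.55,-0.05,-0.03,-0.03,0,0.55,-0.05,-0.03,0,0,0.55,0,0,0,0,0.55])

```text
time_s: 17.3
ee_pos: [0.4833, -0.2308, 0.2549]
eef_rot: [[0.996, 0.084, 0.003], [0.084, -0.996, -0.002], [0.003, 0.002, -1.0]]
force: [0.4, 0.2, 0.4]
gripper_width: 0.546
```

```bash
python3 look.py w4 .5806,-.2102,.074,.03 .5895,-.3095,.074,.03; python3 st.py .4 .27 0
```

```text
.5806,-.2102,.074,.03 1039 ((580.0656127929688, -209.37448120117188), (26.893905639648438, 27.97528839111328), 4.821588516235352) 0.073
.5895,-.3095,.074,.03 1045 ((589.2958984375, -308.988037109375), (26.955297470092773, 28.30375862121582), 4.850163459777832) 0.0728
t 17.35 pos [ 0.4847 -0.2316  0.2543] yaw -85.20 shift [-0.0424 -0.5069 -0.0011] turn -1.4870 force [ 0.6 -0.2 -0.5] w 0.549 q6 0.99
```

View pics/w4.png

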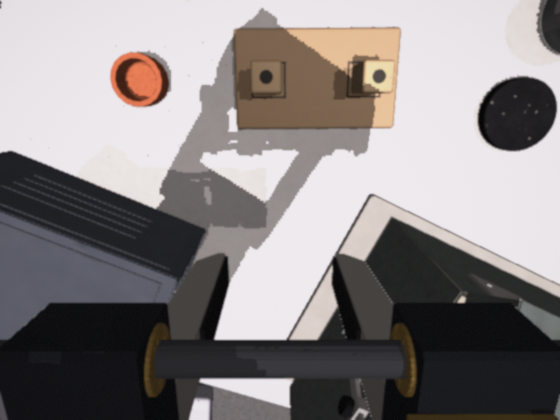

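Both props are up on their squares, at (266,77) and (378,76), within 1 mm. Now the upper batt, using the w2 frame.

Run:
```python
from h import *
c=dict(np.load('w2.npz'));hsv=cv2.cvtColor(c['color'],cv2.COLOR_BGR2HSV)
W=cloud(c)
m=((hsv[...,0]<25)&(hsv[...,1]>80)&(abs(W[...,2]-.016)<.006)).astype(np.uint8);m[:130]=0;m[250:]=0;m[:,150:]=0
cn=max(cv2.findContours(m,0,1)[0],key=cv2.contourArea)
print(cv2.boundingRect(cn),cv2.minAreaRect((plane(c,cn[:,0],.016)[:,:2]*1000).astype(np.float32)))
q=np.zeros_like(m);cv2.drawContours(q,[cn],-1,1,-1);q=(q>0)&(m>0);P=W[q];print(np.median(P[:,2]),cv2.minAreaRect((P[:,:2]*1000).astype(np.float32)))
```

```text
(11, 146, 108, 77) ((403.5567626953125, 272.3437805175781), (46.282745361328125, 148.84136962890625), 53.72539138793945)
0.015546642208290273 ((402.466064453125, 273.2767028808594), (46.438323974609375, 147.10597229003906), 53.74043655395508)
```

Call:
send_rows(plan=[0.005,-0.06,0,0,1,0.005,-0.06,0,0,1,0.005,-0.06,0,0,1,0.005,-0.06,0,0,1,0.005,-0.06,0,0,1,0.005,-0.06,0,0,1,0.005,-0.06,0,-0.16,1,0,0,0,-0.16,1,0,0,0,-0.16,1,0,0,0,-0.16,1,0,0,0,-0.16,1,0,0,0,-0.16,1])

```text
time_s: 18.85
ee_pos: [0.4862, 0.1897, 0.2523]
eef_rot: [[0.498, 0.867, -0.0], [0.867, -0.498, -0.0], [-0.0, -0.0, -1.0]]
force: [0.2, 0.3, 0.4]
gripper_width: 1.001
```

Call:
send_rows(plan=[0,0,0,-0.16,1,0,0,0,-0.16,1,0,0,0,-0.16,1,0,0,0,-0.16,1,0,0,0,-0.16,1,0,0,0,-0.16,1,0,0,0,-0.16,1,0,0,0,-0.16,1,0,0,0,-0.16,1,0,0,0,-0.024,1,0,0,0,0,1,0,0,0,0,1])

```text
time_s: 20.35
ee_pos: [0.4854, 0.1895, 0.252]
eef_rot: [[-0.804, 0.594, -0.0], [0.594, 0.804, -0.0], [0.0, -0.0, -1.0]]
force: [-0.5, -0.2, -0.1]
gripper_width: 1.003
```

```bash
python3 look.py w5 .403,.273,.016,.09; python3 st.py .403 .2725 53.7
```

```text
.403,.273,.016,.09 6658 ((420.0137634277344, 270.85003662109375), (67.49739837646484, 146.48635864257812), 54.04767608642578) 0.0152
t 20.4 pos [0.4853 0.1894 0.252 ] yaw 53.59 shift [0.1155 0.018  0.    ] turn -0.0020 force [ 0.1 -0.3  0. ] w 1.001 q6 -0.61
```

View pics/w5.png

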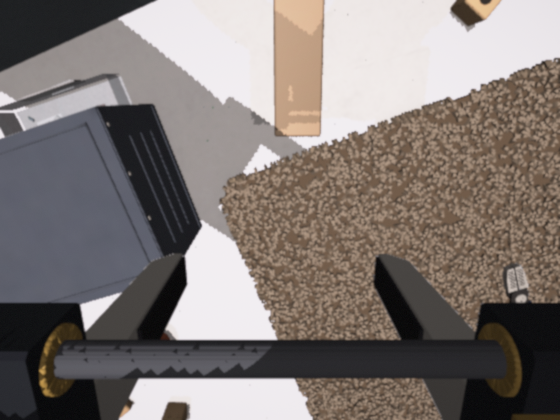

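Call:
send_rows(plan=[0.05,0.018,0,0,1,0,0,0,0,1,0,0,0,0,1])

```text
time_s: 20.78
ee_pos: [0.4557, 0.2335, 0.252]
eef_rot: [[-0.806, 0.592, 0.0], [0.592, 0.806, -0.0], [-0.0, 0.0, -1.0]]
force: [-0.0, 0.2, -0.7]
gripper_width: 0.999
```

```bash
python3 look.py w6
python3 - <<'E'
from h import *
c=dict(np.load('w6.npz'));hsv=cv2.cvtColor(c['color'],cv2.COLOR_BGR2HSV)
W=cloud(c);M=(W[...,2]>.009)&(W[...,2]<.024)&(hsv[...,0]<25)&(hsv[...,1]>85)
m=cv2.morphologyEx(M.astype(np.uint8),cv2.MORPH_OPEN,np.ones((5,5)))
n,lab,st,ce=cv2.connectedComponentsWithStats(m);print(st[1:][st[1:,4]>500])
for cn in cv2.findContours(m,0,1)[0]:
    if cv2.contourArea(cn)>3000: print(cv2.boundingRect(cn),cv2.minAreaRect((plane(c,cn[:,0],.016)[:,:2]*1000).astype(np.float32)))
E
python3 st.py .403 .2725 53.7
```

```text
[]
t 20.825 pos [0.4558 0.2332 0.252 ] yaw 53.65 shift [ 0.0659  0.0004 -0.    ] turn -0.0008 force [ 0.5 -0.1 -0.3] w 1.001 q6 -0.51
```

View pics/w6.png

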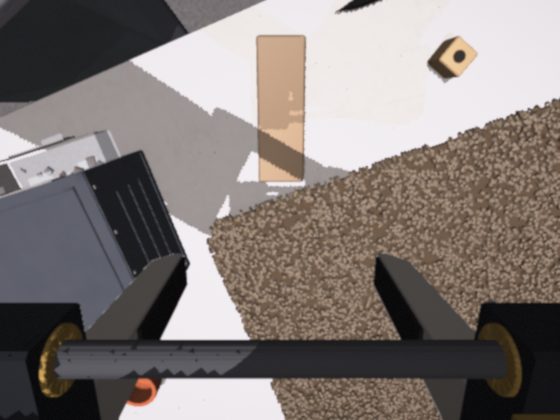

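Run:
```python
from h import *
c=dict(np.load('w6.npz'));hsv=cv2.cvtColor(c['color'],cv2.COLOR_BGR2HSV);W=cloud(c)
print(hsv[60,280],hsv[120,270],hsv[170,290],hsv[60,200],hsv[190,280],W[60,280],W[150,280])
M=(hsv[...,0]<25)&(hsv[...,1]>75);M[:,:235]=0;M[:,325:]=0;M[200:]=0;M[:25]=0
m=cv2.morphologyEx(M.astype(np.uint8),cv2.MORPH_OPEN,np.ones((5,5)))
for cn in cv2.findContours(m,0,1)[0]:
    if cv2.contourArea(cn)>1000: print(cv2.boundingRect(cn),cv2.minAreaRect((plane(c,cn[:,0],.016)[:,:2]*1000).astype(np.float32)))
print(plane(c,[(281,36),(281,181.5),(257.5,100),(304.5,100)],.016))
```

```text
[ 13  76 199] [ 14  79 193] [ 13  81 119] [158   4 240] [  7  15 156] [0.35954139 0.30399114 0.01519871] [0.43272996 0.25017257 0.01524781]
(258, 41, 46, 139) ((402.3855895996094, 273.41107177734375), (46.6698112487793, 140.3817138671875), 53.79277801513672)
[[0.34231726 0.31788936 0.016     ]
 [0.46138813 0.23047711 0.016     ]
 [0.37693855 0.26209225 0.016     ]
 [0.40596066 0.30155093 0.016     ]]
```

```bash
python3 st.py .4015 .2743 53.75
```

```text
t 20.825 pos [0.4558 0.2332 0.252 ] yaw 53.65 shift [ 0.0681  0.0009 -0.    ] turn -0.0017 force [ 0.5 -0.1 -0.3] w 1.001 q6 -0.51
```

Call:
send_rows(plan=[0.04,0.001,0,-0.002,1,0.028,0,0,0,1,0,0,0.06,0,1,0,0,0.06,0,1,0,0,0.05,0,1,0,0,0.04,0,1,0,0,0.02,0,1,0,0,0.01,0,1,0,0,0,0,1,0,0,0,0,1])

```text
time_s: 22.08
ee_pos: [0.402, 0.2747, 0.013]
eef_rot: [[-0.807, 0.591, 0.001], [0.591, 0.807, 0.001], [-0.001, 0.001, -1.0]]
force: [-0.2, 0.8, -0.4]
gripper_width: 0.999
```

```bash
python3 st.py .4015 .2743 53.75
```

```text
t 22.075 pos [0.402  0.2747 0.013 ] yaw 53.78 shift [ 0.0001 -0.0006 -0.    ] turn 0.0006 force [-0.2  0.8 -0.4] w 0.999 q6 -0.39
```

Call:
send_rows(plan=[0,0,0.007,0,1,0,0,0.003,0,1,0,0,0,0,1,0,0,0,0,0,0,0,0,0,0,0,0,0,0,0,0,0,0,0,0,0,0,0,0,0,0,0,0,0,0])

```text
time_s: 23.2
ee_pos: [0.4014, 0.2746, 0.002]
eef_rot: [[-0.807, 0.591, 0.0], [0.591, 0.807, 0.0], [-0.0, 0.0, -1.0]]
force: [-1.0, -0.5, 0.2]
gripper_width: 0.533
```

Call:
send_rows(plan=[0,0,-0.01,0,0,0,0,-0.03,0,0,0,0,-0.05,0,0,0,0,-0.05,0,0,0,0,-0.05,0.14,0,0,0,0,0.14,0,0,0,0,0.14,0,0,0,0,0.14,0,0,0,0,0.14,0,0,0,0,0.151,0,0,0,0,0,0])

```text
time_s: 24.58
ee_pos: [0.4012, 0.2745, 0.1924]
eef_rot: [[-0.089, 0.996, 0.0], [0.996, 0.089, 0.0], [0.0, 0.0, -1.0]]
force: [0.1, 0.6, -2.6]
gripper_width: 0.537
```

```bash
python3 st.py .585 -.2595 5.0
```

```text
t 24.575 pos [0.4012 0.2745 0.1924] yaw 5.09 shift [-0.5482  0.1357 -0.    ] turn 0.0015 force [ 0.1  0.6 -2.6] w 0.537 q6 0.46
```

Call:
send_rows(plan=[-0.02,0.03,0,0,0,-0.05,0.03,0,0,0,-0.055,0.03,0,0,0,-0.055,0.025,0,0,0,-0.06,0.02,0,0,0,-0.06,0,0,0,0,-0.06,0,0,0,0,-0.06,0,0,0,0,-0.06,0,0,0,0,-0.045,0,0,0,0,-0.023,0,0,0,0,0,0,0,0,0])

```text
time_s: 26.08
ee_pos: [0.5835, -0.2595, 0.1917]
eef_rot: [[-0.089, 0.996, -0.001], [0.996, 0.089, 0.0], [0.0, -0.001, -1.0]]
force: [0.2, 0.4, -2.4]
gripper_width: 0.537
```

```bash
python3 st.py .585 -.2595 5.0; python3 look.py w7
```

```text
t 26.075 pos [ 0.5835 -0.2595  0.1917] yaw 5.08 shift [-0.0002  0.0015 -0.    ] turn 0.0015 force [ 0.2  0.4 -2.4] w 0.537 q6 -0.55
```

View pics/w7.png

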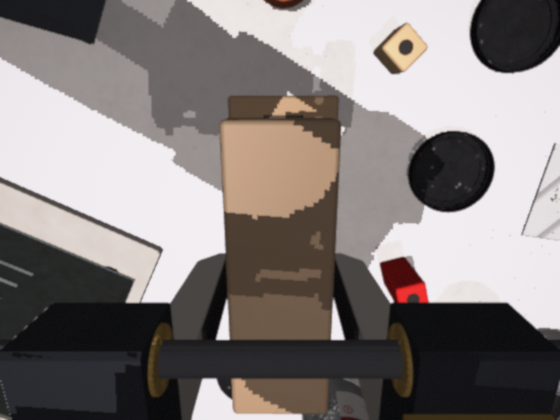

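Run:
```python
from h import *
c=dict(np.load('w7.npz'));g=cv2.cvtColor(c['color'],cv2.COLOR_BGR2GRAY).astype(int)
print(g[108:130,280],g[400:420,280]); W=cloud(c); print(W[150,280],W[395,280])
for z in(.2057,):
    a=plane(c,[(280,120),(282,412),(222,160),(339,160)],z);print(a, (a[0]+a[1])/2, np.linalg.norm(a[0]-a[1]), np.linalg.norm(a[2]-a[3]))
```

```text
[182 180 181 181 180 178 163 130  96  84  71  70  94 116 130 140 150 161
 166 168 168 168] [ 89  89  90  90  89  89  89  99 131 160 167 166 164 176 212 232 236 236
 236 236]
[ 0.57692362 -0.19808957  0.20542704] [ 0.58785722 -0.32133307  0.20530997]
[[ 0.57586786 -0.18618724  0.2057    ]
 [ 0.58980234 -0.3316176   0.2057    ]
 [ 0.55351462 -0.20424346  0.2057    ]
 [ 0.60145283 -0.19998795  0.2057    ]] [ 0.5828351  -0.25890242  0.2057    ] 0.1460964029807588 0.04812671937424432
```

Call:
send_rows(plan=[-0.0005,0.0015,0.04,0.0015,0,0,0,0.04,0,0,0,0,0.02,0,0,0,0,0.01,0,0,0,0,0.003,0,0,0,0,0,0,0,0,0,0,0,0])

```text
time_s: 27.0
ee_pos: [0.5855, -0.2592, 0.08]
eef_rot: [[-0.086, 0.996, 0.001], [0.996, 0.086, -0.001], [-0.001, 0.001, -1.0]]
force: [-0.2, -0.5, -1.0]
gripper_width: 0.537
```

```bash
python3 st.py .585 -.2595 5.0
```

```text
t 27.0 pos [ 0.5855 -0.2592  0.08  ] yaw 4.96 shift [-0.0002 -0.0005 -0.    ] turn -0.0008 force [-0.2 -0.5 -1. ] w 0.537 q6 -0.54
```

Call:
send_rows(plan=[0,0,0.001,0,0,0,0,0.001,0,0,0,0,0,0,0,0,0,0,0,0])

```text
time_s: 27.5
ee_pos: [0.5851, -0.259, 0.0769]
eef_rot: [[-0.086, 0.996, -0.0], [0.996, 0.086, 0.0], [0.0, -0.0, -1.0]]
force: [0.3, 0.0, -1.9]
gripper_width: 0.532
```

```bash
python3 st.py .585 -.2595 5.0
```

```text
t 27.5 pos [ 0.5851 -0.259   0.0769] yaw 4.96 shift [-0.0005 -0.0002 -0.    ] turn -0.0008 force [ 0.3  0.  -1.9] w 0.532 q6 -0.54
```

Call:
send_rows(plan=[0,0,0.001,0,0,0,0,0,0,0])

```text
time_s: 27.75
ee_pos: [0.5852, -0.259, 0.076]
eef_rot: [[-0.086, 0.996, 0.0], [0.996, 0.086, -0.0], [-0.0, 0.0, -1.0]]
force: [0.6, -0.8, -1.9]
gripper_width: 0.531
```

```bash
python3 st.py .585 -.2595 5.0
```

```text
t 27.75 pos [ 0.5852 -0.259   0.076 ] yaw 4.96 shift [-0.0005 -0.0002  0.    ] turn -0.0008 force [ 0.6 -0.8 -1.9] w 0.531 q6 -0.54
```

Call:
send_rows(plan=[0,0,0.0005,0,0,0,0,0,0,0,0,0,0,0,0])

```text
time_s: 28.12
ee_pos: [0.5853, -0.2591, 0.076]
eef_rot: [[-0.086, 0.996, 0.0], [0.996, 0.086, -0.0], [-0.0, 0.0, -1.0]]
force: [-2.3, 1.5, 6.5]
gripper_width: 0.536
```

```bash
python3 st.py .585 -.2595 5.0
```

```text
t 28.125 pos [ 0.5853 -0.2591  0.076 ] yaw 4.96 shift [-0.0004 -0.0003 -0.    ] turn -0.0007 force [-2.3  1.5  6.5] w 0.536 q6 -0.54
```

Call:
send_rows(plan=[0,0,0,0,0.6,0,0,0,0,0.75,0,0,0,0,0.85,0,0,0,0,0.85,0,0,-0.02,0,0.85,0,0,-0.04,0,0.85,0,0,-0.06,0,0.85,0,0,-0.04,0,0.85,0,0,0,0,0.85])

```text
time_s: 29.25
ee_pos: [0.586, -0.2594, 0.241]
eef_rot: [[-0.086, 0.996, 0.006], [0.996, 0.086, -0.003], [-0.003, 0.006, -1.0]]
force: [-0.2, -1.1, -0.9]
gripper_width: 0.846
```

```bash
python3 st.py .569 -.079 5.0
python3 - <<'E'
from h import *
for n in('side','wrist'):
    s,c=grab(n);cv2.imwrite(f'pics/{n}8.png',c['color'] if n=='wrist' else cv2.resize(c['color'][180:330,220:420],None,fx=3.5,fy=3.5,interpolation=2))
    np.savez(n+'8.npz',**{k:c[k] for k in('color','range_z','mtx','R','t')})
E
```

```text
t 29.25 pos [ 0.586  -0.2594  0.241 ] yaw 4.96 shift [ 0.1812 -0.0014 -0.0006] turn -0.0007 force [-0.2 -1.1 -0.9] w 0.846 q6 -0.54
```

View pics/side8.png

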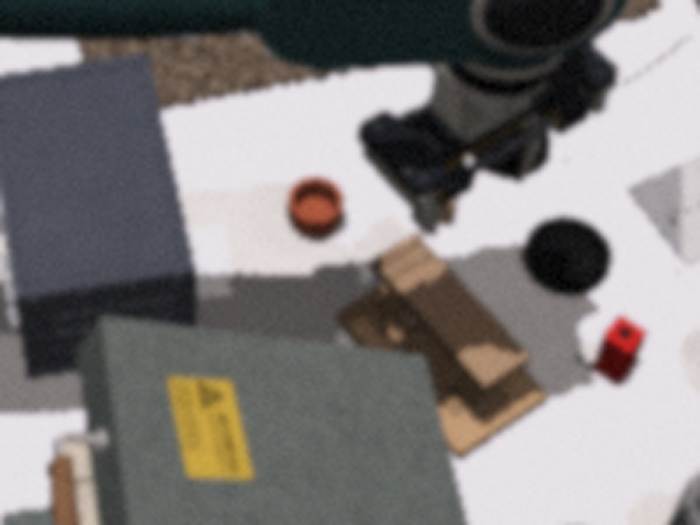

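The batt lies flat across both props (side crop about (450,310)). Now the dish.

Call:
send_rows(plan=[0.05,0,-0.01,0,1,0.03,0,0,0,1,0,0,0,0,1,0,0,0,0,1])

```text
time_s: 29.85
ee_pos: [0.5781, -0.1797, 0.2446]
eef_rot: [[-0.086, 0.996, -0.001], [0.996, 0.086, 0.0], [0.0, -0.001, -1.0]]
force: [-0.5, -0.3, -0.4]
gripper_width: 0.999
```

```bash
python3 look.py w9
cat > dish.py <<'E'
from h import *
import sys
c=dict(np.load(sys.argv[1]+'.npz'));z=float(sys.argv[2]);hsv=cv2.cvtColor(c['color'],cv2.COLOR_BGR2HSV)
m=((hsv[...,0]<10)&(hsv[...,1]>140)).astype(np.uint8)
W=cloud(c);m[~(abs(W[...,2]-z)<.012)]=0
m=cv2.morphologyEx(m,cv2.MORPH_OPEN,np.ones((3,3)))
rim=(m>0)&(abs(W[...,2]-z)<.003)
P=(W[rim][:,:2]*1000).astype(np.float32)
print('rim',rim.sum(),cv2.minEnclosingCircle(P),cv2.minAreaRect(P))
for cn in cv2.findContours(m,0,1)[0]:
    if cv2.contourArea(cn)>300: print(cv2.boundingRect(cn),cv2.minEnclosingCircle((plane(c,cn[:,0],z)[:,:2]*1000).astype(np.float32)))
E
python3 dish.py w9 .034; python3 st.py .569 -.078 5
```

```text
rim 746 ((633.0650634765625, -193.43788146972656), 154.68051147460938) ((623.6142578125, -197.64828491210938), (48.779911041259766, 308.35357666015625), 24.762470245361328)
(256, 51, 51, 54) ((569.1851806640625, -79.98391723632812), 24.630653381347656)
t 29.9 pos [ 0.5781 -0.1799  0.2448] yaw 4.93 shift [ 0.1023 -0.0003  0.    ] turn -0.0012 force [-0.1 -0.5 -0.4] w 0.998 q6 -0.43
```

View pics/w9.png

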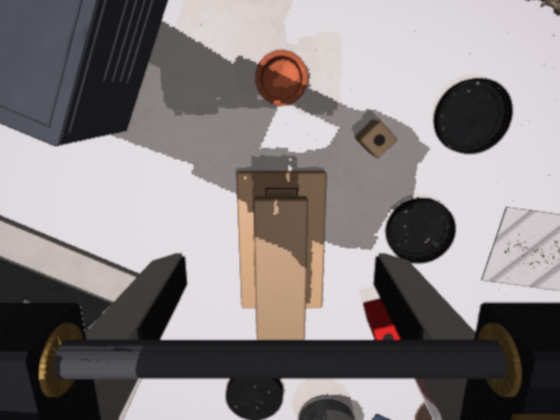

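```bash
sed -i 's/^rim=/m[200:]=0;m[:,:200]=0;m[:,340:]=0\nrim=/' dish.py; python3 dish.py w9 .034; python3 st.py .569 -.079 5
```

```text
rim 745 ((569.139404296875, -79.93566131591797), 24.70591163635254) ((569.028564453125, -79.83507537841797), (48.300079345703125, 48.14133071899414), 4.917106628417969)
(256, 51, 51, 54) ((569.1851806640625, -79.98391723632812), 24.630653381347656)
t 29.9 pos [ 0.5781 -0.1799  0.2448] yaw 4.93 shift [ 0.1013 -0.0004  0.    ] turn -0.0012 force [-0.1 -0.5 -0.4] w 0.998 q6 -0.43
```

Call:
send_rows(plan=[0.05,0,0,0,1,0.05,0,0,0,1,0.0005,0,0.06,0,1,0,0,0.06,0,1,0,0,0.05,0,1,0,0,0.04,0,1,0,0,0.02,0,1,0,0,0.008,0,1,0,0,0,0,1])

```text
time_s: 31.02
ee_pos: [0.57, -0.0795, 0.0082]
eef_rot: [[-0.086, 0.996, 0.001], [0.996, 0.086, -0.0], [-0.0, 0.001, -1.0]]
force: [-0.4, 0.3, 0.8]
gripper_width: 1.003
```

```bash
python3 st.py .569 -.0798 5
```

```text
t 31.025 pos [ 0.57   -0.0795  0.0082] yaw 4.94 shift [-0.0002 -0.001  -0.    ] turn -0.0010 force [-0.4  0.3  0.8] w 1.003 q6 -0.27
```

Call:
send_rows(plan=[0,-0.001,0.002,0,1,0,0,0,0,0,0,0,0,0,0,0,0,0,0,0,0,0,0,0,0,0,0,0,0,0,0,0,0,0,0])

```text
time_s: 31.9
ee_pos: [0.5686, -0.0793, 0.0055]
eef_rot: [[-0.086, 0.996, 0.0], [0.996, 0.086, -0.0], [-0.0, 0.0, -1.0]]
force: [0.3, 0.8, 1.4]
gripper_width: 0.554
```

```bash
python3 st.py .5851 -.2597 5
```

```text
t 31.9 pos [ 0.5686 -0.0793  0.0055] yaw 4.96 shift [-0.1812  0.0008  0.    ] turn -0.0008 force [0.3 0.8 1.4] w 0.554 q6 -0.27
```

Call:
send_rows(plan=[0,0,-0.01,0,0,0,0,-0.04,0,0,0,0,-0.06,0,0,0,0,-0.05,0,0,-0.04,0.001,0,0,0,-0.05,0,0,0,0,-0.05,0,0,0,0,-0.041,0,0,0,0,0,0,0,0,0,0,0,0,0,0])

```text
time_s: 33.15
ee_pos: [0.5851, -0.2592, 0.1657]
eef_rot: [[-0.086, 0.996, -0.0], [0.996, 0.086, 0.0], [0.0, -0.0, -1.0]]
force: [0.4, 0.6, -0.7]
gripper_width: 0.552
```

```bash
python3 look.py w10; python3 st.py .5851 -.2597 5
python3 - <<'E'
from h import *
c=dict(np.load('w10.npz'));hsv=cv2.cvtColor(c['color'],cv2.COLOR_BGR2HSV);W=cloud(c)
m=(hsv[...,0]<25)&(hsv[...,1]>60)&(W[...,2]>.082)&(W[...,2]<.098)
print(m.sum(),cv2.minAreaRect((W[m][:,:2]*1000).astype(np.float32)),np.median(W[m][:,2]))
E
```

```text
t 33.2 pos [ 0.5851 -0.2588  0.1657] yaw 4.98 shift [-0.0009 -0.0001 -0.    ] turn -0.0003 force [ 0.1  0.2 -0.7] w 0.554 q6 -0.54
8863 ((581.0488891601562, -228.15774536132812), (50.132408142089844, 85.45109558105469), 4.923279285430908) 0.0889675182008822
```

View pics/w10.png

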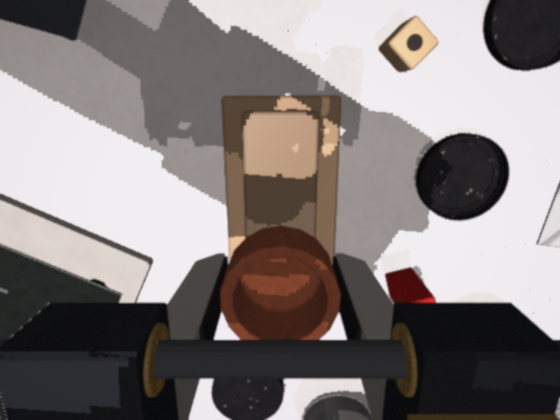

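Call:
send_rows(plan=[-0.001,0,0.035,0,0,0,0,0.02,0,0,0,0,0.01,0,0,0,0,0.003,0,0,0,0,0.001,0,0,0,0,0,0,0,0,0,0,0,0])

```text
time_s: 34.08
ee_pos: [0.5854, -0.2606, 0.097]
eef_rot: [[-0.086, 0.996, 0.001], [0.996, 0.086, -0.0], [-0.0, 0.001, -1.0]]
force: [0.0, -0.2, -0.9]
gripper_width: 0.553
```

```bash
python3 st.py .585 -.26 5
```

```text
t 34.075 pos [ 0.5854 -0.2606  0.097 ] yaw 4.95 shift [ 0.0007 -0.0004 -0.    ] turn -0.0008 force [ 0.  -0.2 -0.9] w 0.553 q6 -0.55
```

Call:
send_rows(plan=[0,0,0.001,0,0,0,0,0,0,0,0,0,0,0,0])

```text
time_s: 34.45
ee_pos: [0.5853, -0.2606, 0.0955]
eef_rot: [[-0.086, 0.996, 0.0], [0.996, 0.086, -0.0], [-0.0, 0.0, -1.0]]
force: [-0.2, -1.4, -0.0]
gripper_width: 0.551
```

Call:
send_rows(plan=[0,0,0.0005,0,0,0,0,0,0,0,0,0,0,0,0])

```text
time_s: 34.83
ee_pos: [0.5854, -0.2606, 0.0955]
eef_rot: [[-0.086, 0.996, 0.0], [0.996, 0.086, -0.0], [-0.0, 0.0, -1.0]]
force: [-1.5, -0.8, 5.5]
gripper_width: 0.556
```

Contact. Release, lift straight up and back off to look.

Call:
send_rows(plan=[0,0,0,0,0.65,0,0,0,0,0.75,0,0,0,0,0.85,0,0,0,0,0.85,0,0,-0.02,0,0.85,0,0,-0.04,0,0.85,0,0,-0.06,0,0.85,0,0,-0.06,0,0.85,0,0,-0.05,0,0.85,-0.05,0.02,0,0,0.85,-0.05,0.02,0,0,0.85,0,0,0,0,0.85])

```text
time_s: 36.33
ee_pos: [0.6342, -0.3592, 0.324]
eef_rot: [[-0.084, 0.996, -0.002], [0.996, 0.084, 0.001], [0.001, -0.002, -1.0]]
force: [-0.1, 1.0, -0.4]
gripper_width: 0.848
```

```bash
python3 look.py w11
python3 - <<'E'
from h import *
c=dict(np.load('w11.npz'));hsv=cv2.cvtColor(c['color'],cv2.COLOR_BGR2HSV);W=cloud(c)
near=(np.hypot(W[...,0]-.585,W[...,1]+.26)<.1)
R=lambda m:(m.sum(),cv2.minAreaRect((W[m][:,:2]*1000).astype(np.float32)),np.median(W[m][:,2]))
print('upper',R(near&(W[...,2]>.084)&(W[...,2]<.095)))
m=near&(W[...,2]>.119);print('rim',R(m),cv2.minEnclosingCircle((W[m][:,:2]*1000).astype(np.float32)),W[m][:,2].min(),W[m][:,2].max())
m=(hsv[...,0]<25)&(hsv[...,1]>60)&(W[...,2]>.009)&(W[...,2]<.019)&near;print('base',R(m))
s,d=grab('side');cv2.imwrite('pics/side11.png',cv2.resize(d['color'][160:330,200:420],None,fx=3.4,fy=3.4,interpolation=2));print(s['time_s'],s['ee_pos'])
E
```

```text
upper (np.int64(5078), ((583.7581176757812, -262.5841369628906), (50.165985107421875, 145.7537384033203), 4.872852802276611), np.float64(0.08911346681219207))
rim (np.int64(30440), ((597.1046752929688, -293.00885009765625), (89.93588256835938, 119.72281646728516), 24.16129493713379), np.float64(0.4236351224591143)) ((602.4259033203125, -296.2545471191406), 65.16431427001953) 0.11924806376559838 0.4330339844270221
base (np.int64(4435), ((584.7709350585938, -259.18572998046875), (98.02383422851562, 167.59225463867188), 5.140166759490967), np.float64(0.0130930118269183))
36.375 [ 0.6338232  -0.35774368  0.32485488]
```

View pics/w11.png

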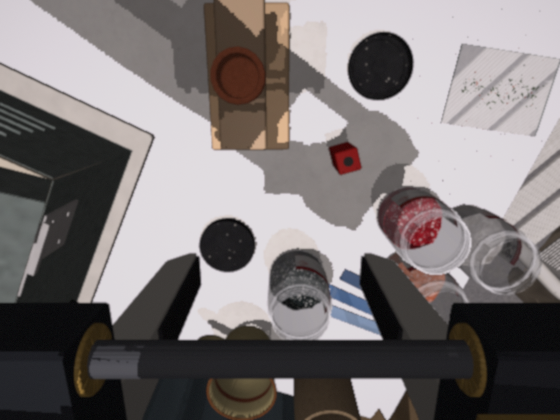

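View pics/side11.png

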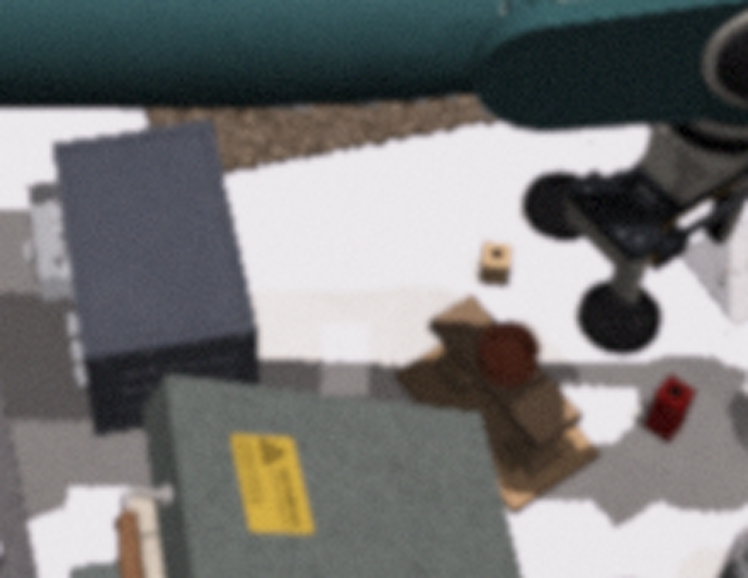

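Run:
```python
from h import *
c=dict(np.load('w11.npz'));W=cloud(c)
m=(W[...,2]>.119)&(W[...,2]<.128)&(np.hypot(W[...,0]-.585,W[...,1]+.26)<.04)
P=(W[m][:,:2]*1000).astype(np.float32)
print('rim',m.sum(),cv2.minEnclosingCircle(P),np.median(W[m][:,2]))
# tilt of upper and rim planes
for k in(m,(W[...,2]>.084)&(W[...,2]<.095)&(np.hypot(W[...,0]-.585,W[...,1]+.26)<.08)):
    Q=W[k];A=np.c_[Q[:,:2],np.ones(len(Q))];print('slope deg',np.degrees(np.linalg.lstsq(A,Q[:,2],rcond=None)[0][:2]).round(2))
```

```text
rim 1048 ((583.7726440429688, -261.65020751953125), 25.919397354125977) 0.12283700937953085
slope deg [0.05 0.13]
slope deg [-0.28  0.05]
```

Everything checks out: the dish is level and centred, and nothing is touching it. Handing in.

```bash
python3 -c "
from h import *
print(env.hand_in())"
```

```text
the job is handed in; nothing more can be done
None
```

The kiln load is built in the order asked, and I handed it in at about 36 s of the 131 s allowed. No verdict was reported.

- **Tall props:** both stand on their pencilled squares, measured within about 1 mm of the square centres and square to within 0.5°.
- **Upper batt:** it lies flat across both props, with its top measured at 0.089 m (0.090 expected) and tilt under 0.3°. Its centre is about 1–1.5 mm from the base batt's centre, and its direction agrees with the base batt's to within 0.3°.
- **Dish mould:** it stands upright on the middle of the upper batt, rim level at about 0.123 m (0.124 expected). It is about 2–3 mm from the base batt's centre and 1–2 mm from the upper batt's.
- **Left alone:** I did not touch the short props or the red look-alike. The gripper was clear of everything at hand-in.

**Checks that disagreed:** the last close view cut off one end of the upper batt, so its centre there read about 3 mm off. I relied on the earlier view of that end, before the dish was set down, which put it about 1–1.5 mm off. Lengths measured on some flat tops came out 2–3% short, so I take these positions as good to about 2 mm.

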